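# Set an eccentric to its high spot on the plunger stand

## Robot

A 7-joint arm with a two-finger parallel gripper is mounted at the origin on the work surface. World frame = base frame: x ahead of the robot, y to its left, z up, the work surface at z = 0. Lengths are in m, angles in rad, forces in N, time in s.
With the tool pointing down it reaches from about 0.4 to 0.875 m from the base axis. Payload 19.3 kg.
Tool frame: the origin (TCP) lies midway between the tips of the shut fingers; the grasp point (between the pads) lies bot.tcp_to_grasp behind it (bot.tcp_to_grasp is the distance from the TCP to the grasp point, in m); z points along the fingers, y is the line along which they close (so a half turn about z gives the same grasp; the last joint's range is limited). The gripper opens to 85 mm and grips with 20 to 120 N. Pads are 22 mm wide; open, the fingers measure 114 mm over their backs; the gripper's body (76 mm by 85 mm) begins 54 mm behind the grasp point. The pads swing forward as they close: fully open they stand 13 mm farther back than shut.
Start: joints at [-1.261, 0.521, -0.036, 1.599, 0.021, 1.021, -0.113], TCP at [0.232, 0.58, 0.194] pointing down, gripper open.
Joint ranges: [-2.91, 2.91], [-0.3, 2.13], [-1.5, 1.42], [0.17, 2.43], [-1.26, 4.41], [0.16, 1.93], [-2.52, 2.52]. Speed limits (rad/s): [1.89, 1.89, 2.39, 2.39, 3.01, 3.01, 3.01].

## Interface

Orientations are given as [roll, pitch, yaw] about the fixed x, y, z axes, in that order (R = Rz(yaw) Ry(pitch) Rx(roll)).
In Python, from workcell import observe, imaging, bot gives the robot as it stands.
- The arm moves only by the tool send_rows, never from a script. Its argument "plan" is text: rows parted by semicolons, each of 7 numbers parted by spaces: the shift along the tool's x, y, z in m, then the turn, a rotation vector about the tool's x, y, z in degrees, then the finger opening in m, from 0 to 0.0854. In form: dx dy dz rx ry rz claw; .... A call has 1 to 10 rows; each row is the pose to reach, as a shift and turn from the pose commanded when the call began, along the tool's axes at that moment; what a row does not reach only later rows make up. A row lasts 1/12 s, in which the tool goes at most 41.7 mm and 7.16 degrees, less where a joint would pass 70% of its speed; a pose out of reach is approached as far as the arm can. A call with a gripper value outside its range is refused whole. The fingers move at their own pace and stop on an object; "grip_force" is the grip in N (left out, the last holds). Time passes only in rows, so rows that repeat a pose let the fingers close. It gives the time, the measured TCP pose, the force, the opening and the grip force at its end, in the units of the state.
- observe(): the state, without advancing time (a new reading comes with each control period).
- imaging.grab_frame(name): name is "side" or "top" or "wrist"; returns a dict with "color" (400x640x3 uint8, red, green, blue), "fx", "fy", "cx", "cy" (pixels), "dist_coeffs" ([k1, k2, p1, p2, k3] as OpenCV has them; the pictures are not rectified), "eye" and "orientation" of the camera in the world; the wrist camera has in their place "tool_from_camera" (4x4, takes a point from camera to tool coordinates, whose origin is the TCP and whose axes are the flange's). Camera axes: x right, y down, z forward; pixel columns grow to the right and rows downward; lengths in m; the calibration is good to about 2 mm. A picture is of the moment at which its call begins: read the wrist's pose just before it. There is no depth.
- bot.job_done(): hands the job in; it is judged then, once.
The state is a dict: "clock": time; "qpos": joint angles; "qd": joint speeds; "joint_efforts": joint torques, N m; "position": TCP position; "tool_rot": TCP orientation; "force": force on the tool from outside, world axes, zero at the start; "moment": the same for the moment, N m; "grip_width": finger opening in m; "finger_force": force on a finger pad.
Only numpy, scipy, OpenCV 4.12 (cv2) and the standard library are available. Lean on these libraries where they do the work, as an engineer would, in place of code of your own. Each camera call takes 0.05 s, during which the arm holds its last target. There are 200 camera calls.

## Task

Take the metal disc whose hub is off-centre and set it fully home on the test stand's centre post, its short side towards the sprung plunger so that the plunger is not pushed back, and let go. Then take it again by the hub and turn it half round where it sits, without lifting it off, until its high spot squarely faces the plunger and pushes it back as far as it will go. Leave it there, and leave the other disc alone.

Things in the scene. Friction and masses are not known exactly. Their poses are not given: they have to be found in the camera images.
- eccentric_hub (a point): Eccentric: loose bare-metal part, 0.5 kg, 68 mm tall, upright on the bench. This point: centre of its square steel hub (30 x 30 mm, flats facing x and y, from 26 to 68 mm above the underside; grip here), 47 mm above the underside, on the bore's axis. z up; x points to the SHORT side (disc rim 31 mm from the axis), minus x to the HIGH spot (rim 49 mm from the axis).
- eccentric_foot (a point): The eccentric's underside, on the bore's axis; same axes. From here up: round collar 54 mm across, 12 mm high, with a bore 20.4 mm wide and 12 mm deep open underneath; disc 80 mm across, 14 mm thick (12 to 26 mm up), its centre 9 mm off the axis towards minus x; then the hub.
- plain_hub (a point): The other, plain disc part: same look, sizes and hub, but its hub is in the middle of the disc. Point at the centre of its hub, 47 mm above its underside. To be left alone.
- stand_centre (a point): Test stand, fixed, black base 225 x 110 mm. This point: middle of its round seat (68 mm across, 30 mm above the bench), whose post, 18.4 mm wide, 10 mm tall, tapered tip, enters the bore with 1 mm side play. Home = eccentric's foot at this point. z up; x points from the post to the plunger and its grey housing (roof 66 mm above the bench, 88 to 148 mm from the post).
- plunger_nose (a point): Foremost point of the plunger's round steel nose (14 mm across), 49 mm above the bench, the mid-height of the seated disc. At rest it is 33 mm from the post's axis, along the stand's x; it moves back along that x as the disc pushes it.
- plunger (a joint): How far the plunger is pushed back along the stand's x (m): 0 at rest, stop at 0.024. Seated, the eccentric's short side leaves it at 0, the high spot pushes it to about 0.016 (1 mm play either way). Spring 0.4 N at rest, 1.4 N there; friction keeps the eccentric where it is left. A button on the rod's tail, behind the housing, shows the swing.
Things that resemble listed ones, but are neither listed nor needed, are in the scene too. What is shaped like the part that bears eccentric_hub but pink or red is not meant.

How it is judged:
On the way, in this order (a step that is already met when the one before it is completed fails the run):
1. the eccentric is home on the post with its short side to the plunger (plunger pushed back less than 2 mm) and let go (horizontal distance between eccentric_foot and stand_centre below 0.0035 m and z of eccentric_foot in the frame of stand_centre below 0.003 m and angle between eccentric_hub's own z axis and vertical below 0.06 rad and value of joint plunger below 0.002 m and contact force between the fingers and anything else below 0.2 N), for 0.2 s.
2. it is turned on the post: still home, with the plunger on its way back (between 4 and 12 mm) (horizontal distance between eccentric_foot and stand_centre below 0.0035 m and z of eccentric_foot in the frame of stand_centre below 0.004 m and value of joint plunger between 0.004 and 0.012 m), for 0.05 s.
At the end, for the whole second after the job is handed in: The eccentric is home on the post (foot within 3 mm of the seat's height and 3.5 mm of its middle, upright within 0.06 rad), its high spot within 0.3 rad of squarely facing the plunger, the plunger pushed back more than 13 mm, and the plain disc within 20 mm of where it stood (horizontal distance between eccentric_foot and stand_centre below 0.0035 m and z of eccentric_foot in the frame of stand_centre below 0.003 m and angle between eccentric_hub's own z axis and vertical below 0.06 rad and value of joint plunger above 0.013 m and angle between the x axis of eccentric_hub and the x axis of stand_centre, either way round below 0.3 rad and distance of plain_hub from where it was at the start of the episode below 0.02 m); the robot touches nothing.
It fails at once if the plain disc is moved more than 20 mm (distance of plain_hub from where it was at the start of the episode above 0.02 m).
It fails at once if the plunger is pushed back beyond 4 mm while the eccentric is not down on the post (foot more than 6 mm above the seat) (value of joint plunger above 0.004 m and z of eccentric_foot in the frame of stand_centre above 0.006 m).
It also fails if it takes over 59 s, if anything falls off the work surface, if the arm or the gripper's body presses on something with over 40 N, if the wrist force passes 120 N, or if a joint passes its speed limit or range.

## Working session

There is one attempt and no reset: what is moved stays moved. The work goes in short steps, Python scripts to look and compute and a tool call to move; the robot and the scene stay as the last step left them, time stands still between calls to the robot, and variables do not carry over. Pictures are saved under pics/ and viewed, at most 10 in all, crops included, and the job is handed in when it is done.

Besides the shell and the picture viewer there is one more tool, called after "Request:" in YAML: its name, and indented under it one key for each argument. send_rows: Moves the arm, as the interface text tells. Its arguments: {"type":"object","properties":{"plan":{"type":"string"},"grip_force":{"type":"number"}},"required":["plan"]}

```bash
mkdir -p pics; ls; cat > h.py <<'E'
import numpy as np, cv2, sys
from scipy.spatial.transform import Rotation as R
from workcell import observe, imaging, bot
def rays(f,px,pose=None):
    K=np.array([[f['fx'],0,f['cx']],[0,f['fy'],f['cy']],[0,0,1]]);
    n=cv2.undistortPoints(np.array(px,float).reshape(-1,1,2),K,np.array(f['dist_coeffs'])).reshape(-1,2)
    d=np.c_[n,np.ones(len(n))]
    Rm,e=f['Rm'],f['e']
    return e,d@Rm.T
def grab(name):
    s=observe(); f=imaging.grab_frame(name)
    if name=='wrist':
        T=np.eye(4);T[:3,:3]=rot(s['tool_rot']);T[:3,3]=s['position'];T=T@np.array(f['tool_from_camera'])
        f['Rm'],f['e']=T[:3,:3],T[:3,3]
    else: f['Rm'],f['e']=rot(f['orientation']),np.array(f['eye'])
    return f
def rot(o):
    o=np.array(o,float)
    if o.shape==(3,3): return o
    if o.size==3: return R.from_euler('xyz',o).as_matrix()
    raise Exception(o)
def plane(f,px,z):
    e,d=rays(f,px); return e+d*((z-e[2])/d[:,2])[:,None]
def tri(f1,p1,f2,p2):
    e1,d1=rays(f1,p1);e2,d2=rays(f2,p2);out=[]
    for a,b in zip(d1,d2):
        s=np.linalg.lstsq(np.c_[a,-b],e2-e1,rcond=None)[0]
        out.append(np.r_[(e1+a*s[0]+e2+b*s[1])/2,np.linalg.norm(e1+a*s[0]-e2-b*s[1])])
    return np.array(out)
def save(n,im): cv2.imwrite('pics/'+n,cv2.cvtColor(im,cv2.COLOR_RGB2BGR))
def reproj(f,P):
    K=np.array([[f['fx'],0,f['cx']],[0,f['fy'],f['cy']],[0,0,1]])
    Rw=f['Rm'].T; return cv2.projectPoints(np.array(P,float).reshape(-1,1,3),cv2.Rodrigues(Rw)[0],-Rw@f['e'],K,np.array(f['dist_coeffs']))[0].reshape(-1,2)
E
python3 - <<'E'
from h import *
s=observe();print(s,bot.tcp_to_grasp)
for n in('top','side'):
    f=grab(n);save(n+'0.png',f['color']);print(n,f['e'],f['Rm'].round(3).tolist(),f['fx'],f['dist_coeffs'])
E
```

```text
pics
{'clock': 0.0, 'qpos': array([-1.26120037,  0.52201245, -0.03634206,  1.60002097,  0.02120026,
        1.02105831, -0.1128012 ]), 'qd': array([ 5.22413449e-04,  6.91273320e-04, -1.80807176e-03,  7.55446160e-04,
        1.04250843e-03, -3.04561158e-04,  1.20988579e-05]), 'joint_efforts': array([ 1.42465691e-03, -9.27094245e+01,  1.98051922e+00, -3.69940317e+01,
        1.79453212e-02,  8.06627126e-03, -8.53729375e-06]), 'position': array([0.23159608, 0.58010263, 0.19382191]), 'tool_rot': array([-3.14048083e+00,  7.14515691e-05,  2.76179864e+00]), 'force': array([ 0.35014796, -0.34277231,  0.63887111]), 'moment': array([-0.03694916,  0.01968659,  0.05500623]), 'finger_force': 0.0, 'grip_width': 0.08558030128258738} 0.0187
top [ 0.53378319 -0.03301814  0.93389432] [[0.019, -0.997, 0.079], [-1.0, -0.02, -0.008], [0.009, -0.079, -0.997]] 383.6415164234544 [-0.03999273  0.          0.          0.          0.        ]
side [ 0.05581109 -0.67284515  0.60104217] [[0.765, -0.362, 0.533], [-0.644, -0.402, 0.651], [-0.022, -0.841, -0.541]] 419.7345512485909 [-0.08904895  0.          0.          0.          0.        ]
```

View pics/top0.png

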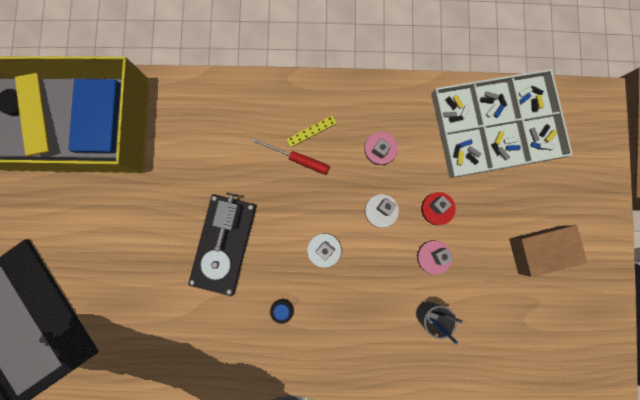

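View pics/side0.png

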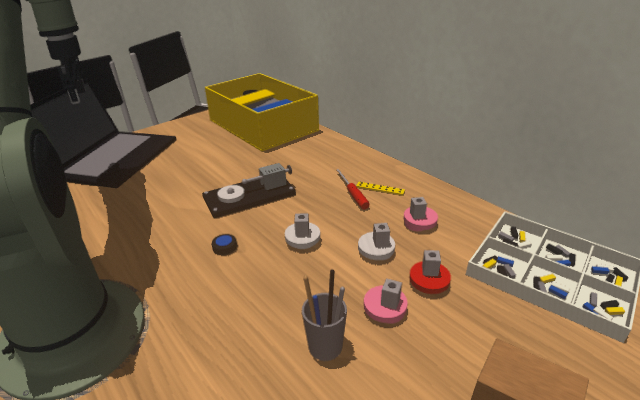

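Two candidates have white or bare discs, at top-view pixels (324,250) and (382,210). In the second, the hub at (388,206) sits off the disc's centre, so it fits the description. The pink and red ones are excluded. I'll confirm with an enlarged crop.

```bash
python3 - <<'E'
from h import *
f=grab('top');c=f['color']
a=cv2.resize(c[180:280,290:420],None,fx=5,fy=5,interpolation=cv2.INTER_CUBIC)[:, :]
a=cv2.resize(c[180:280,295:410],(460,400),interpolation=cv2.INTER_CUBIC)
b=cv2.resize(c[185:305,180:265],(283,400),interpolation=cv2.INTER_CUBIC)
g=grab('side')['color']; d=cv2.resize(g[200:270,270:405],(743,200*743//386*0+200) if 0 else (371,192),interpolation=cv2.INTER_CUBIC)
e=cv2.resize(g[155:220,195:305],(371,192),interpolation=cv2.INTER_CUBIC)
im=np.zeros((600,745,3),np.uint8);im[:400,:460]=a;im[:400,462:745]=b;im[404:596,:371]=d;im[404:596,373:744]=e
save('crop1.png',im)
E
```

```text
(no output)
```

View pics/crop1.png

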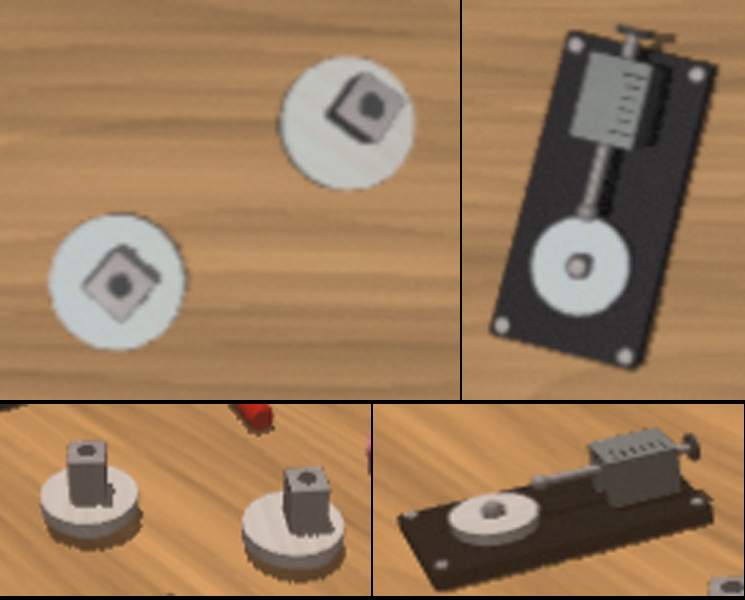

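The crop confirms it. The right-hand white part, top pixel (388,206), has its hub clearly off-centre, towards the upper right. The left one (324,250) is centred, so it is the plain disc. The stand's post is at top (214.5,264.5), the nose at about (217.5,249) and the tail at about (235,195). Next I'll measure from both views.

```bash
python3 - <<'E'
from h import *
from scipy.optimize import least_squares
t=grab('top');s=grab('side')
def P(n,a,b): print(n,tri(t,[a],s,[b]).round(4))
P('hubtop',(387.75,206.3),(381.7,227));P('posttip',(214.5,264.5),(230.3,190.9))
g=cv2.cvtColor(t['color'],cv2.COLOR_RGB2HSV)
def circ(c,r,z):
    m=((g[...,1]<45)&(g[...,2]>150)).astype(np.uint8)
    w=np.zeros_like(m);cv2.circle(w,c,r,1,-1);m&=w
    pts=cv2.convexHull(np.vstack([k for k in cv2.findContours(m,0,1)[0] if len(k)>8]))[:,0]
    X=plane(t,pts,z)[:,:2]
    o=least_squares(lambda p:np.hypot(*(X-p[:2]).T)-p[2],[*X.mean(0),.04],loss='soft_l1',f_scale=.001).x
    print(len(X),o.round(4));return o
e=circ((382,210),22,.026);circ((215,265),20,.03);pl=circ((324,250),22,.026)
h=plane(t,[(387.75,206.3)],.068)[0];print(h, 'short dir',np.degrees(np.arctan2(*(h[:2]-e[:2])[::-1])),np.linalg.norm(h[:2]-e[:2]))
A=plane(t,[(214.5,264.5),(217.5,248.9)],.04);N=plane(t,[(217.5,248.9)],.052)[0];T=plane(t,[(235,195.5)],.049)[0]
print(A,N,T,np.degrees(np.arctan2(*(T-A[0])[1::-1])))
E
```

```text
hubtop [[ 0.5935 -0.2079  0.0683  0.0008]]
posttip [[0.4521 0.1881 0.0325 0.0012]]
20 [ 0.5863 -0.2013  0.039 ]
20 [0.4519 0.1877 0.0332]
26 [ 0.4898 -0.0655  0.0393]
[ 0.59320995 -0.20764842  0.068     ] short dir -42.68424188811032 0.009378808464185411
[[0.4523213  0.18663106 0.04      ]
 [0.4882994  0.18098811 0.04      ]] [0.48890999 0.1781152  0.052     ] [0.61245552 0.14292367 0.049     ] -15.266579977145328
```

```bash
cat >> h.py <<'E'
def go(x,y,z,yaw):
    "shift/turn in tool axes from present pose to TCP target, tool down"
    s=observe();Rc=rot(s['tool_rot']);d=Rc.T@(np.array([x,y,z])-s['position'])
    rv=R.from_matrix(Rc.T@rot([np.pi,0,np.radians(yaw)])).as_rotvec(degrees=True)
    print('go',d.round(4),rv.round(2),'t',round(s['clock'],2),'q7',s['qpos'][6].round(2),'pos',s['position'].round(4),'yaw',np.degrees(s['tool_rot'][2]).round(1))
E
python3 -c "
from h import *
go(.5935,-.2075,.23,137)
f=grab('wrist');print(np.array(f['tool_from_camera']).round(3))"
```

```text
go [-0.6281 -0.5975 -0.0356] [-2.000e-02  1.000e-02  2.124e+01] t 0.3 q7 -0.11 pos [0.2317 0.5803 0.1942] yaw 158.2
[[ 0.001 -0.946 -0.323  0.082]
 [ 1.     0.001  0.001  0.   ]
 [-0.001 -0.323  0.946 -0.181]
 [ 0.     0.     0.     1.   ]]
```

Request:
send_rows:
  plan: "-0.31 -0.3 -0.036 0 0 10 0.085;-0.31 -0.3 -0.036 0 0 10 0.085;-0.31 -0.3 -0.036 0 0 10 0.085;-0.31 -0.3 -0.036 0 0 10 0.085;-0.31 -0.3 -0.036 0 0 10 0.085;-0.31 -0.3 -0.036 0 0 10 0.085;-0.31 -0.3 -0.036 0 0 10 0.085;-0.628 -0.598 -0.036 0 0 21.2 0.085;-0.628 -0.598 -0.036 0 0 21.2 0.085;-0.628 -0.598 -0.036 0 0 21.2 0.085"

```text
clock: 1.18
position: [0.4038, 0.2, 0.2216]
tool_rot: [3.141, 0.0, 2.387]
force: [1.1, 0.1, 0.6]
grip_width: 0.085
finger_force: 0.0
```

```bash
python3 -c "
from h import *
go(.5935,-.2075,.23,137)"
```

```text
go [-0.4174 -0.1668 -0.0086] [ 0.05  0.   -0.26] t 1.18 q7 0.28 pos [0.4038 0.2    0.2216] yaw 136.7
```

Request:
send_rows:
  plan: "-0.417 -0.167 -0.008 0 0 0 0.085;-0.417 -0.167 -0.008 0 0 0 0.085;-0.417 -0.167 -0.008 0 0 0 0.085;-0.417 -0.167 -0.008 0 0 0 0.085;-0.417 -0.167 -0.008 0 0 0 0.085;-0.417 -0.167 -0.008 0 0 0 0.085;-0.417 -0.167 -0.008 0 0 0 0.085;-0.417 -0.167 -0.008 0 0 0 0.085;-0.417 -0.167 -0.008 0 0 0 0.085;-0.417 -0.167 -0.008 0 0 0 0.085"

```text
clock: 2.02
position: [0.5813, -0.177, 0.2287]
tool_rot: [3.141, 0.0, 2.392]
force: [1.1, 0.3, 0.3]
grip_width: 0.0851
finger_force: 0.0
```

```bash
python3 -c "
from h import *
go(.5935,-.2075,.23,137)"
```

```text
go [-0.0297 -0.014  -0.0013] [0.01 0.   0.05] t 2.02 q7 1.18 pos [ 0.5813 -0.177   0.2287] yaw 137.1
```

Request:
send_rows:
  plan: "-0.03 -0.014 0 0 0 0 0.085;-0.03 -0.014 0 0 0 0 0.085;-0.03 -0.014 0 0 0 0 0.085"

```text
clock: 2.27
position: [0.5929, -0.2076, 0.228]
tool_rot: [-3.141, -0.0, 2.389]
force: [0.2, 1.0, -0.2]
grip_width: 0.0848
finger_force: 0.0
```

```bash
python3 -c "
from h import *
f=grab('wrist');save('w1.png',f['color'])
go(.5935,-.2075,.23,137);print(reproj(f,[[.5935,-.2077,.068]]))"
```

```text
go [-0.0015 -0.0008 -0.0018] [-0.01 -0.04 -0.01] t 2.32 q7 1.23 pos [ 0.5929 -0.2058  0.2282] yaw 137.0
[[318.40987289 175.30202093]]
```

View pics/w1.png

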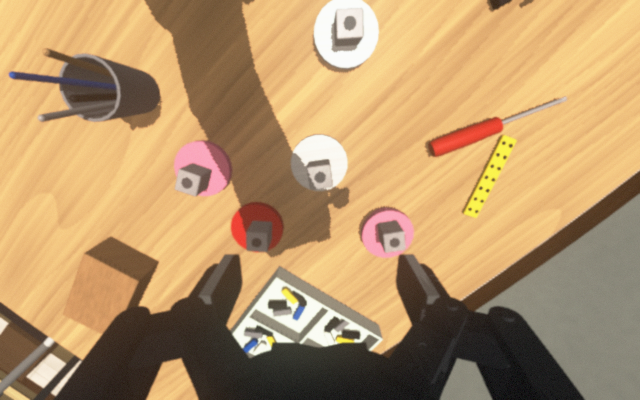

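The wrist view shows the eccentric's hub top at (320,177), within 2 px of the prediction. The red and pink parts are close by, at (258,232) and (393,237), so I'll check finger clearance.

```bash
python3 -c "
from h import *
f=grab('wrist');s=observe();Rc=rot(s['tool_rot'])
X=plane(f,[(320,177),(188,182),(258,238),(393,241),(349,23)],.068);print(X.round(4));print(((X-X[0])@Rc).round(4))
go(.5935,-.2077,.15,137)"
```

```text
[[ 0.5966 -0.2059  0.068 ]
 [ 0.4852 -0.3347  0.068 ]
 [ 0.6015 -0.3266  0.068 ]
 [ 0.7317 -0.1938  0.068 ]
 [ 0.4915 -0.0651  0.068 ]]
[[ 0.000e+00  0.000e+00  0.000e+00]
 [-6.200e-03 -1.702e-01 -0.000e+00]
 [-8.590e-02 -8.500e-02 -1.000e-04]
 [-9.070e-02  1.009e-01 -1.000e-04]
 [ 1.728e-01  3.140e-02  1.000e-04]]
go [-0.0023 -0.0017  0.0784] [ 0.01 -0.04  0.07] t 2.37 q7 1.23 pos [ 0.593  -0.2049  0.2284] yaw 137.1
```

Request:
send_rows:
  plan: "0 -0.001 0.04 0 0 0 0.085;0 -0.001 0.078 0 0 0 0.085;0 -0.001 0.078 0 0 0 0.085;0 -0.001 0.078 0 0 0 0.085;0 -0.001 0.078 0 0 0 0.085"

```text
clock: 2.78
position: [0.5934, -0.2061, 0.1528]
tool_rot: [3.141, 0.002, 2.393]
force: [-0.4, -0.2, -0.3]
grip_width: 0.0848
finger_force: 0.0
```

```bash
python3 - <<'E'
from h import *
f=grab('wrist');go(.5945,-.207,.047-.0187,137)
u=reproj(f,[[.595,-.207,.068]])[0].astype(int);print(u)
c=f['color'][max(u[1]-90,0):u[1]+90,u[0]-110:u[0]+110];print(max(u[1]-90,0),u[0]-110)
save('w2.png',cv2.resize(c,None,fx=3,fy=3,interpolation=cv2.INTER_CUBIC));np.save('w2.npy',f['color'])
E
```

```text
go [-7.000e-04 -1.000e-04  1.249e-01] [0.09 0.14 0.07] t 2.83 q7 1.25 pos [ 0.5937 -0.2063  0.1532] yaw 137.1
[318 194]
104 208
```

View pics/w2.png

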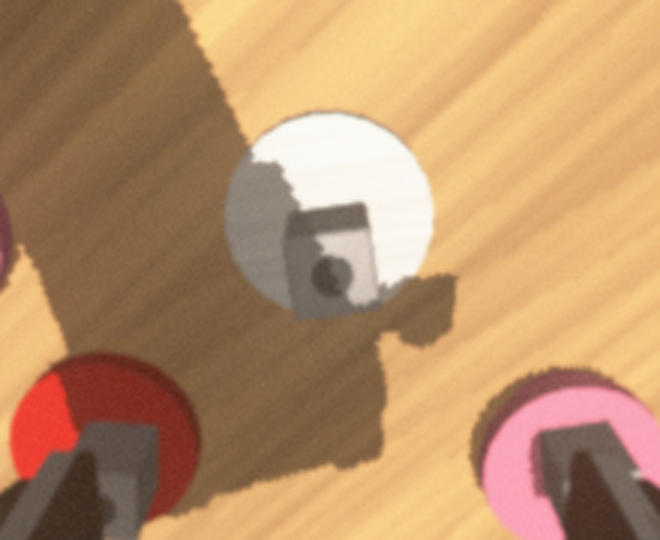

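The crop shows the hub-top corners at crop pixels (287,238), (372,228), (381,308) and (293,318), with the hole at (332,275). The hub is turned about 6° relative to the fingers.

```bash
python3 - <<'E'
from h import *
f=grab('wrist');t=grab('top')
px=[(208+x/3,104+y/3) for x,y in[(287,238),(372,228),(381,308),(293,318),(332,275)]]
X=plane(f,px,.068);print(X.round(4),X[:4].mean(0).round(4))
for a,b in((0,1),(1,2),(3,2),(0,3)): v=X[b]-X[a];print(np.linalg.norm(v).round(4),np.degrees(np.arctan2(v[1],v[0])).round(1))
print('tri',tri(f,[px[4]],t,[(387.75,206.3)]).round(4))
D=[(208+x/3,104+y/3) for x,y in[(226,212),(434,212),(330,110),(258,137),(403,139),(265,293)]]
Y=plane(f,D,.026)[:,:2]
from scipy.optimize import least_squares
o=least_squares(lambda p:np.hypot(*(Y-p[:2]).T)-p[2],[*Y.mean(0),.04]).x
v=X[4,:2]-o[:2];print(o.round(4),np.linalg.norm(v).round(4),np.degrees(np.arctan2(v[1],v[0])))
E
```

```text
[[ 0.5774 -0.2104  0.068 ]
 [ 0.5941 -0.1874  0.068 ]
 [ 0.6172 -0.204   0.068 ]
 [ 0.5993 -0.2286  0.068 ]
 [ 0.597  -0.2082  0.068 ]] [ 0.597  -0.2076  0.068 ]
0.0284 54.0
0.0285 -35.8
0.0304 54.0
0.0285 -39.7
tri [[ 5.917e-01 -2.032e-01  9.040e-02  2.000e-04]]
[ 0.5892 -0.202   0.04  ] 0.01 -38.43673927893662
```

```bash
python3 -c "
from h import *
go(.5957,-.208,.028,143)"
```

```text
go [-0.0023  0.0002  0.1248] [ 0.08  0.15 -5.95] t 2.93 q7 1.25 pos [ 0.5935 -0.2065  0.1528] yaw 137.1
```

Request:
send_rows:
  plan: "-0.002 0 0.04 0 0 -6 0.085;-0.002 0 0.08 0 0 -6 0.085;-0.002 0 0.105 0 0 -6 0.085;-0.002 0 0.125 0 0 -6 0.085;-0.002 0 0.125 0 0 -6 0.085;-0.002 0 0.125 0 0 -6 0.085;-0.002 0 0.125 0 0 -6 0.06;-0.002 0 0.125 0 0 -6 0.02;-0.002 0 0.125 0 0 -6 0.02;-0.002 0 0.125 0 0 -6 0.02"
  grip_force: 30

```text
clock: 3.77
position: [0.5946, -0.2079, 0.0268]
tool_rot: [3.141, 0.001, 2.497]
force: [-1.0, 0.1, -0.6]
grip_width: 0.0384
finger_force: 0.0
```

Request:
send_rows:
  plan: "0 0 0 0 0 0 0.02;0 0 0 0 0 0 0.02;0 0 0 0 0 0 0.02;0 0 0 0 0 0 0.02"

```text
clock: 4.1
position: [0.5946, -0.2078, 0.0266]
tool_rot: [3.141, 0.001, 2.497]
force: [-1.2, 2.7, 9.5]
grip_width: 0.0284
finger_force: 28.7
```

Request:
send_rows:
  plan: "0 0 -0.01 0 0 0 0.02;0 0 -0.04 0 0 0 0.02;0 0 -0.08 0 0 0 0.02;0 0 -0.12 0 0 0 0.02;0 0 -0.14 0 0 0 0.02;0 0 -0.14 0 0 0 0.02"
  grip_force: 60

```text
clock: 4.6
position: [0.5958, -0.2086, 0.1709]
tool_rot: [3.139, 0.006, 2.496]
force: [1.0, -0.9, -5.6]
grip_width: 0.0275
finger_force: 60.4
```

```bash
python3 -c "
from h import *
go(.539,.164,.165,165);s=observe();print(s['grip_width'],s['force'])"
```

```text
go [0.2696 0.2635 0.0049] [  0.08   0.38 -21.98] t 4.6 q7 1.34 pos [ 0.5958 -0.2086  0.1709] yaw 143.0
0.027471418459928593 [ 1.02751568 -0.87939036 -5.63592186]
```

Request:
send_rows:
  plan: "0.02 0.02 0 0 0 -2 0.02;0.045 0.045 0 0 0 -5 0.02;0.075 0.073 0 0 0 -8 0.02;0.105 0.102 0 0 0 -11 0.02;0.135 0.131 0 0 0 -14 0.02;0.165 0.16 0 0 0 -17 0.02;0.195 0.19 0.005 0 0 -19 0.02;0.225 0.22 0.005 0 0 -21 0.02;0.25 0.245 0.005 0 0 -22 0.02;0.27 0.2635 0.005 0 0 -22 0.02"

```text
clock: 5.43
position: [0.5349, 0.1687, 0.1595]
tool_rot: [-3.141, -0.002, 2.884]
force: [0.5, 0.6, -5.1]
grip_width: 0.0274
finger_force: 60.5
```

Request:
send_rows:
  plan: "0 0 0 0 0 0 0.02;0 0 0 0 0 0 0.02;0 0 0 0 0 0 0.02"

```text
clock: 5.68
position: [0.5362, 0.1644, 0.1598]
tool_rot: [-3.14, -0.001, 2.88]
force: [0.2, -0.1, -6.3]
grip_width: 0.027
finger_force: 60.6
```

```bash
python3 - <<'E'
from h import *
f=grab('wrist');go(.539,.164,.165,165);save('w3.png',f['color'])
print(f['e'],reproj(f,[[.4521,.187,.04],[.489,.178,.049]]))
t=grab('top');cv2.imwrite('top3.png',t['color'][...,::-1])
E
```

```text
go [-0.0024  0.0008 -0.005 ] [-0.07 -0.04 -0.03] t 5.73 q7 1.0 pos [0.5364 0.1639 0.16  ] yaw 165.0
[0.45707241 0.18569804 0.34079419] [[318.80801232 101.71769908]
 [319.57556383 139.92870951]]
```

View pics/w3.png

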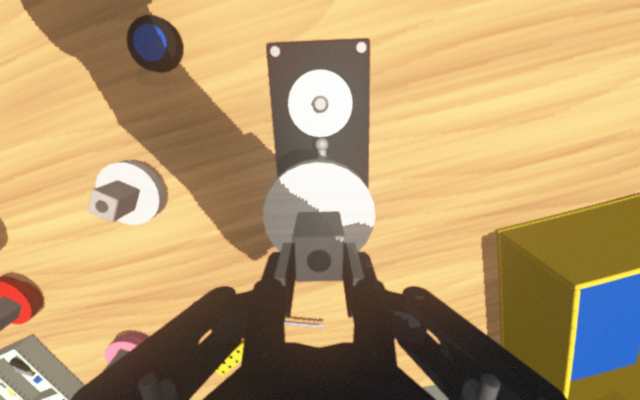

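The wrist view shows the seat and post at (320,103), the plunger nose at (322,147), and the held hub's hole at about (318,261) with its disc centre at (319,212). I'll compute the relative vector with this one camera, and check it with the top camera.

```bash
python3 - <<'E'
from h import *
from scipy.optimize import least_squares
f=grab('wrist');g=cv2.cvtColor(f['color'],cv2.COLOR_RGB2HSV);s=observe();Rc=rot(s['tool_rot']);tcp=s['position']
zf=tcp[2]-.0266
def circ(c,r,z,vmin):
    m=((g[...,1]<60)&(g[...,2]>vmin)).astype(np.uint8);w=np.zeros_like(m);cv2.circle(w,c,r,1,-1);m&=w
    pts=cv2.convexHull(np.vstack([k for k in cv2.findContours(m,0,1)[0] if len(k)>15]))[:,0]
    X=plane(f,pts,z)[:,:2]
    o=least_squares(lambda p:np.hypot(*(X-p[:2]).T)-p[2],[*X.mean(0),.035],loss='soft_l1',f_scale=.001).x
    print('circle',o.round(4));return o[:2]
seat=circ((320,103),40,.03,170)
post=plane(f,[(320.3,103)],.04)[0,:2]
hub=plane(f,[(318,261)],zf+.068)[0,:2]
# front rim of held disc by eye (top edge)
rim=plane(f,[(264,212),(375,212),(319,159),(283,173),(357,175)],zf+.026)[:,:2]
o=least_squares(lambda p:np.hypot(*(rim-p[:2]).T)-p[2],[*rim.mean(0),.04]).x
print('post',post,'hub',hub,'disc',o.round(4),'tcp',tcp)
tl=lambda d:(np.r_[d,0]@Rc).round(4)
print('tool frame: hub-tcp',tl(hub-tcp[:2]),'disc-hub',tl(o[:2]-hub),'post-hub',tl(post-hub),'post-tcp',tl(post-tcp[:2]),'seat-tcp',tl(seat-tcp[:2]))
# stand yaw from base screws & nose
B=plane(f,[(276,51),(361,47)],.012);v=B[1]-B[0];print('screw axis',np.degrees(np.arctan2(v[1],v[0])).round(1),np.linalg.norm(v))
n=plane(f,[(322,140)],.049)[0,:2];v=n-seat;print('nose',n,np.linalg.norm(v),np.degrees(np.arctan2(v[1],v[0])))
# top: base outline
t=grab('top');h=cv2.cvtColor(t['color'],cv2.COLOR_RGB2HSV)
T=plane(t,[(235,195.5),(214.5,264.5)],.049)[:,:2];print(T)
S=plane(t,[(180+(x-462)/3.329,185+y/3.333) for x,y in[(575,45),(697,74),(501,325),(625,356)]],.014)[:,:2]
for a,b in((2,0),(3,1),(1,0),(3,2)): v=S[b]-S[a];print(np.linalg.norm(v).round(4),np.degrees(np.arctan2(v[1],v[0])).round(1))
E
```

```text
circle [0.4548 0.1875 0.0348]
post [0.45429041 0.18771819] hub [0.53902109 0.16287407] disc [0.5278 0.1667 0.0391] tcp [0.53669973 0.16383614 0.1603368 ]
tool frame: hub-tcp [-0.0025 -0.0003 -0.    ] disc-hub [0.0119 0.0008 0.    ] post-hub [0.0883 0.002  0.    ] post-tcp [0.0858 0.0016 0.    ] seat-tcp [0.0852 0.0016 0.    ]
screw axis 77.5 0.09149775400886191
nose [0.49031971 0.17991032] 0.03628640618611539 -12.05908816459269
[[0.61245552 0.14292367]
 [0.45314148 0.18441957]]
0.206 -12.7
0.2065 -12.6
0.091 77.8
0.0915 77.5
```

```bash
python3 -c "
from h import *
go(.4525,.1877,.162,167.4)"
```

```text
go [ 0.0875  0.001  -0.0015] [-0.02 -0.01 -2.46] t 5.88 q7 1.0 pos [0.5368 0.164  0.1605] yaw 164.9
```

Request:
send_rows:
  plan: "0.03 0 0 0 0 -2.5 0.02;0.06 0.001 0 0 0 -2.5 0.02;0.088 0.001 0 0 0 -2.5 0.02;0.088 0.001 0 0 0 -2.5 0.02;0.088 0.001 0.03 0 0 -2.5 0.02;0.088 0.001 0.055 0 0 -2.5 0.02;0.088 0.001 0.073 0 0 -2.5 0.02;0.088 0.001 0.073 0 0 -2.5 0.02;0.088 0.001 0.073 0 0 -2.5 0.02;0.088 0.001 0.073 0 0 -2.5 0.02"

```text
clock: 6.72
position: [0.4527, 0.1887, 0.0887]
tool_rot: [3.141, 0.001, 2.923]
force: [-0.1, 0.5, -5.1]
grip_width: 0.0275
finger_force: 60.9
```

```bash
python3 - <<'E'
from h import *
go(.4525,.1877,.087,167.4)
t=grab('top')['color'];s=grab('side')['color'];w=grab('wrist')['color']
a=cv2.resize(t[205:305,170:270],(400,400),interpolation=cv2.INTER_CUBIC)
b=cv2.resize(s[110:210,180:280],(400,400),interpolation=cv2.INTER_CUBIC)
c=w[190:390,120:520]
im=np.zeros((600,800,3),np.uint8);im[:400,:400]=a;im[:400,400:]=b;im[400:,:400]=c;save('hov.png',im)
E
```

```text
go [-0.     -0.001   0.0016] [0.04 0.05 0.1 ] t 6.72 q7 0.93 pos [0.4527 0.1887 0.0887] yaw 167.5
```

View pics/hov.png

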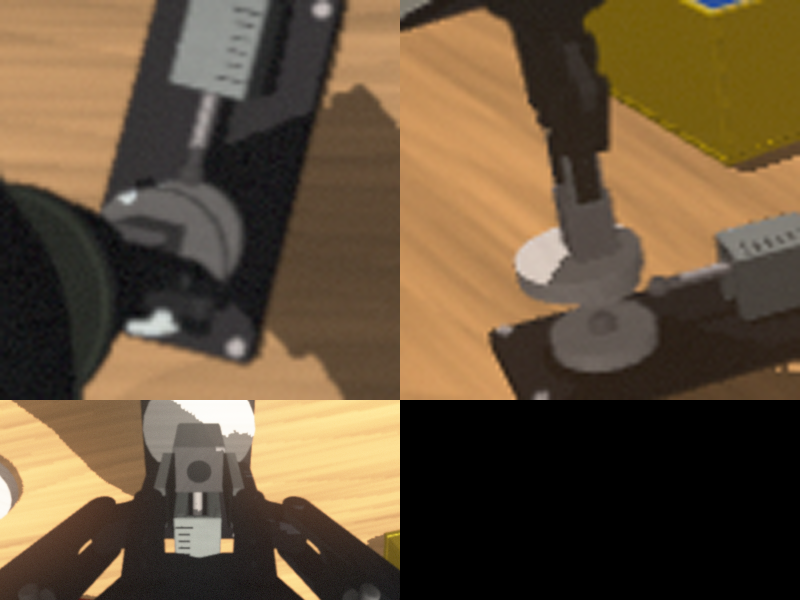

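The disc hovers over the seat with the nose clear of it (side crop: post about (602,322), nose (657,285)). The arm hides the hub from the top camera, so I'll lower gently and watch the force.

Request:
send_rows:
  plan: "0 -0.001 0.008 0 0 0 0.02;0 -0.001 0.016 0 0 0 0.02;0 -0.001 0.02 0 0 0 0.02;0 -0.001 0.022 0 0 0 0.02;0 -0.001 0.024 0 0 0 0.02;0 -0.001 0.026 0 0 0 0.02;0 -0.001 0.026 0 0 0 0.02"

```text
clock: 7.45
position: [0.4516, 0.1878, 0.0613]
tool_rot: [-3.141, -0.0, 2.924]
force: [0.9, -0.1, -5.4]
grip_width: 0.0273
finger_force: 60.9
```

```bash
python3 -c "
from h import *
go(.4525,.1877,.0566,167.4);s=observe();print(s['force'],s['moment'])"
```

```text
go [-0.0009  0.0001  0.0047] [-0.02 -0.02  0.14] t 7.45 q7 0.94 pos [0.4516 0.1878 0.0613] yaw 167.5
[ 0.92987507 -0.05657619 -5.37090465] [-0.05968445 -0.01026005 -0.00670918]
```

Request:
send_rows:
  plan: "0 0 0.001 0 0 0 0.02;0 0 0.002 0 0 0 0.02;0 0 0.003 0 0 0 0.02;0 0 0.004 0 0 0 0.02;0 0 0.004 0 0 0 0.02"

```text
clock: 7.87
position: [0.4518, 0.1878, 0.0576]
tool_rot: [3.142, 0.0, 2.924]
force: [0.1, -0.1, -6.1]
grip_width: 0.0273
finger_force: 60.9
```

Request:
send_rows:
  plan: "0 0 0.0007 0 0 0 0.02;0 0 0.0014 0 0 0 0.02;0 0 0.002 0 0 0 0.02;0 0 0.002 0 0 0 0.02"

```text
clock: 8.2
position: [0.4533, 0.1876, 0.0568]
tool_rot: [3.14, 0.003, 2.923]
force: [0.5, -4.8, 20.1]
grip_width: 0.0277
finger_force: 64.0
```

Request:
send_rows:
  plan: "0 0 0 0 0 0 0.03;0 0 0 0 0 0 0.04;0 0 0 0 0 0 0.05;0 0 0 0 0 0 0.05;0 0 0 0 0 0 0.05;0 0 0 0 0 0 0.05;0 0 0 0 0 0 0.05;0 0 0 0 0 0 0.05"

```text
clock: 8.87
position: [0.4517, 0.1878, 0.0556]
tool_rot: [-3.142, -0.0, 2.924]
force: [0.6, -0.1, -0.1]
grip_width: 0.0504
finger_force: 0.0
```

```bash
python3 - <<'E'
from h import *
s=observe();print(s['force'],s['grip_width'],s['finger_force'],s['position'])
t=grab('top')['color'];s=grab('side')['color']
a=cv2.resize(t[185:305,170:270],(400,480),interpolation=cv2.INTER_CUBIC)
b=cv2.resize(s[130:230,190:310],(400,333),interpolation=cv2.INTER_CUBIC)
im=np.zeros((480,800,3),np.uint8);im[:480,:400]=a;im[:333,400:]=b;save('seat.png',im)
E
```

```text
[ 0.58315732 -0.13874703 -0.12302596] 0.05039869128901367 0.0 [0.45171606 0.18783259 0.0556095 ]
```

View pics/seat.png

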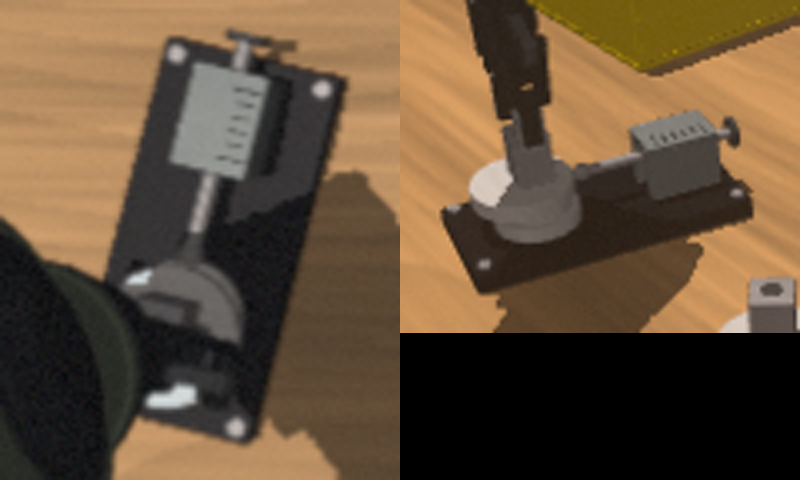

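The disc sits flat on the seat, the nose still touches nothing, and the tail button (about (245,42)) hasn't moved, so step 1 is met. I'll regrip slightly higher, centred on the post, and turn.

Request:
send_rows:
  plan: "-0.0008 0 -0.001 0 0 0 0.05;-0.0008 0 -0.001 0 0 0 0.05;-0.0008 0 -0.001 0 0 0 0.05;-0.0008 0 -0.001 0 0 0 0.02;-0.0008 0 -0.001 0 0 0 0.02;-0.0008 0 -0.001 0 0 0 0.02;-0.0008 0 -0.001 0 0 0 0.02;-0.0008 0 -0.001 0 0 0 0.02"
  grip_force: 25

```text
clock: 9.63
position: [0.4525, 0.1876, 0.0567]
tool_rot: [3.142, 0.0, 2.924]
force: [-1.0, -0.6, 7.1]
grip_width: 0.029
finger_force: 24.4
```

Request:
send_rows:
  plan: "0 0 0 0 0 4 0.02;0 0 0 0 0 8 0.02;0 0 0 0 0 13 0.02;0 0 0 0 0 18 0.02;0 0 0 0 0 23 0.02;0 0 0 0 0 28 0.02;0 0 0 0 0 30 0.02"

```text
clock: 10.22
position: [0.4526, 0.1879, 0.0568]
tool_rot: [3.141, 0.0, 2.396]
force: [-1.2, -0.3, 4.4]
grip_width: 0.0287
finger_force: 24.5
```

Forces are low, so I'll carry on turning.

Request:
send_rows:
  plan: "0 0 0 0 0 5 0.02;0 0 0 0 0 10 0.02;0 0 0 0 0 15 0.02;0 0 0 0 0 20 0.02;0 0 0 0 0 25 0.02;0 0 0 0 0 30 0.02;0 0 0 0 0 35 0.02;0 0 0 0 0 40 0.02;0 0 0 0 0 45 0.02;0 0 0 0 0 50 0.02"

```text
clock: 11.05
position: [0.4529, 0.1882, 0.0568]
tool_rot: [3.141, -0.001, 1.524]
force: [0.7, 3.2, 1.3]
grip_width: 0.0291
finger_force: 24.6
```

Request:
send_rows:
  plan: "0 0 0 0 0 5 0.02;0 0 0 0 0 10 0.02;0 0 0 0 0 15 0.02;0 0 0 0 0 20 0.02;0 0 0 0 0 25 0.02;0 0 0 0 0 30 0.02;0 0 0 0 0 35 0.02;0 0 0 0 0 40 0.02;0 0 0 0 0 45 0.02;0 0 0 0 0 50 0.02"

```text
clock: 11.88
position: [0.4533, 0.1881, 0.0569]
tool_rot: [3.141, -0.002, 0.651]
force: [3.4, 2.4, 2.0]
grip_width: 0.0292
finger_force: 24.7
```

```bash
python3 -c "
from h import *
go(.4525,.1877,.0566,-12.6);s=observe();print(s['force'],s['qpos'])"
```

```text
go [-0.0009 -0.0002  0.0003] [-1.000e-02 -1.100e-01  4.992e+01] t 11.88 q7 -0.72 pos [0.4533 0.1881 0.0569] yaw 37.3
[3.41308878 2.42289656 1.96359646] [-1.03883348  0.66545112  0.73665285  2.08796987 -0.7378346   0.66421659
 -0.71811102]
```

Request:
send_rows:
  plan: "0 0 0 0 0 5 0.02;0 0 0 0 0 10 0.02;0 0 0 0 0 15 0.02;0 0 0 0 0 20 0.02;0 0 0 0 0 25 0.02;0 0 0 0 0 30 0.02;0 0 0 0 0 35 0.02;0 0 0 0 0 40 0.02;0 0 0 0 0 45 0.02;0 0 0 0 0 50 0.02"

```text
clock: 12.72
position: [0.4535, 0.1876, 0.0569]
tool_rot: [-3.141, -0.002, -0.222]
force: [3.8, -1.8, 3.3]
grip_width: 0.0288
finger_force: 24.8
```

Request:
send_rows:
  plan: "0 0 0 0 0 0 0.02;0 0 0 0 0 0 0.02;0 0 0 0 0 0 0.02"

```text
clock: 12.97
position: [0.4534, 0.1876, 0.0569]
tool_rot: [-3.141, -0.002, -0.217]
force: [4.2, -1.3, 4.9]
grip_width: 0.0286
finger_force: 24.9
```

```bash
python3 - <<'E'
from h import *
go(.4525,.1877,.0566,-12.6)
f=observe();print(f['force'])
t=grab('top')['color'];s=grab('side')['color'];w=grab('wrist')['color']
a=cv2.resize(t[185:305,170:270],(400,480),interpolation=cv2.INTER_CUBIC)
b=cv2.resize(s[130:230,190:310],(400,333),interpolation=cv2.INTER_CUBIC)
im=np.zeros((600,800,3),np.uint8);im[:480,:400]=a;im[:333,400:]=b;im[350:600,400:]=w[150:400,120:520];save('turn.png',im)
E
```

```text
go [-0.0009  0.0001  0.0003] [-0.01 -0.1   0.15] t 12.97 q7 -1.39 pos [0.4534 0.1876 0.0569] yaw -12.5
[ 4.17133323 -1.29499489  4.90799555]
```

View pics/turn.png

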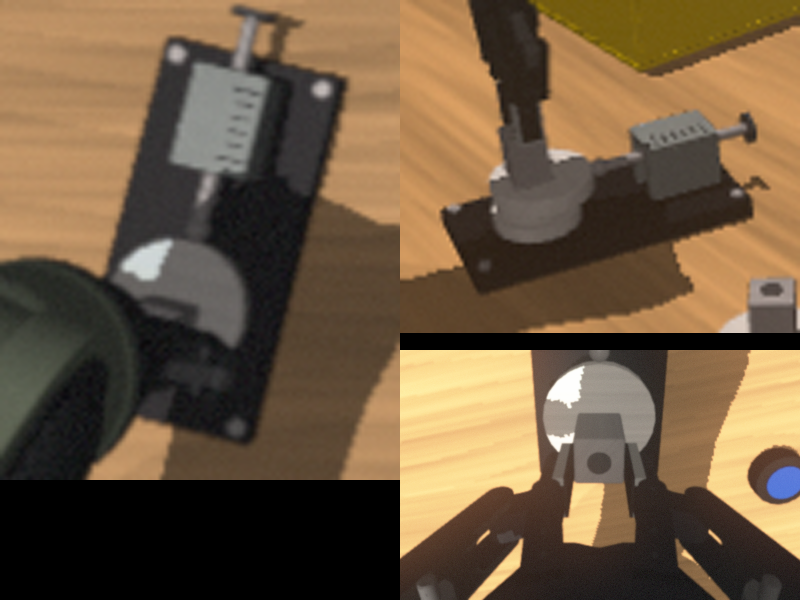

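The tail button has moved out from crop row ~42 to ~15 (about 15 mm), the disc is flat, and the high spot squarely faces the nose. Now I'll release and rise.

Request:
send_rows:
  plan: "0 0 0 0 0 0 0.035;0 0 0 0 0 0 0.045;0 0 0 0 0 0 0.06;0 0 0 0 0 0 0.07;0 0 0 0 0 0 0.07;0 0 0 0 0 0 0.07;0 0 -0.02 0 0 0 0.07;0 0 -0.05 0 0 0 0.07;0 0 -0.09 0 0 0 0.07;0 0 -0.12 0 0 0 0.07"

```text
clock: 13.95
position: [0.4525, 0.187, 0.1788]
tool_rot: [3.141, -0.0, -0.219]
force: [-0.2, 0.6, 1.7]
grip_width: 0.0699
finger_force: 0.0
```

Request:
send_rows:
  plan: "0.05 0 -0.06 0 0 0 0.07;0.09 0 -0.06 0 0 0 0.07;0.09 0 -0.06 0 0 0 0.07;0.09 0 -0.06 0 0 0 0.07"

```text
clock: 14.28
position: [0.5446, 0.1666, 0.2389]
tool_rot: [-3.141, -0.004, -0.219]
force: [0.9, -0.7, -0.6]
grip_width: 0.07
finger_force: 0.0
```

```bash
python3 - <<'E'
from h import *
f=observe();print(f['clock'],f['position'],f['force'],f['grip_width'])
t=grab('top')['color'];s=grab('side')['color']
a=cv2.resize(t[185:305,170:270],(400,480),interpolation=cv2.INTER_CUBIC)
b=cv2.resize(s[130:230,190:310],(400,333),interpolation=cv2.INTER_CUBIC)
im=np.zeros((480,800,3),np.uint8);im[:480,:400]=a;im[:333,400:]=b;save('fin.png',im)
E
```

```text
14.2833 [0.54460054 0.16663985 0.23894744] [ 0.86721486 -0.67117281 -0.57104648] 0.07001729256222067
```

View pics/fin.png

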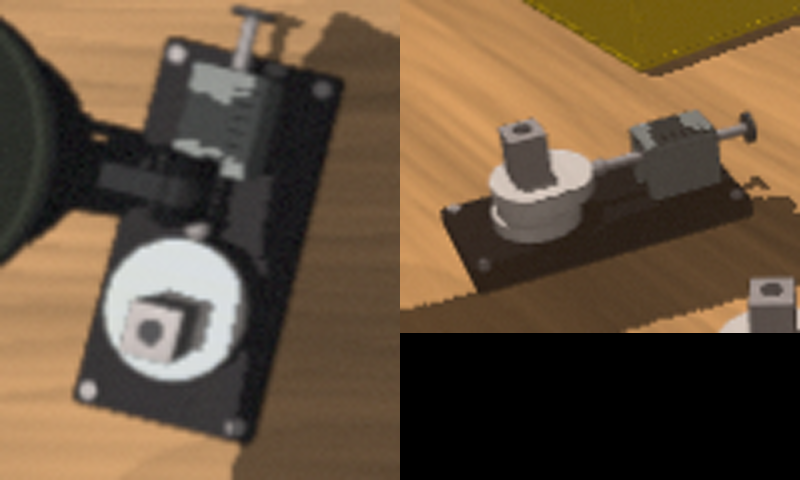

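The disc sits flat with its high spot on the nose, the tail button is still out at (250,15), and the gripper is clear. I'm handing the job in.

```bash
python3 -c "
from workcell import bot
print(bot.job_done())"
```

```text
the job is handed in; nothing more can be done
None
```

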